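# Slip a T-shaped backing bar through a panel cut-out and hold it behind

## Robot

A 7-joint arm with a two-finger parallel gripper is mounted at the origin on the work surface. World frame = base frame: x ahead of the robot, y to its left, z up, the work surface at z = 0. Lengths are in m, angles in rad, forces in N, time in s.
With the tool pointing down it reaches from about 0.4 to 0.875 m from the base axis. Payload 19.3 kg.
Tool frame: the origin (TCP) lies on the centre line of the jaws, within the pads' length; the fingertips stand 11 mm ahead of it and the grasp point (between the pads) lies 8 mm behind it; y points along the fingers, x is the direction in which the jaws open and shut, and the axes are right-handed (so a half turn about y gives the same grasp; the last joint's range is limited). The gripper opens to 85 mm and grips with 20 to 120 N. Pads are 22 mm wide; open, the fingers measure 114 mm over their backs; the gripper's body (76 mm by 85 mm) begins 54 mm behind the grasp point. The pads swing forward as they close: fully open they stand 13 mm farther back than shut.
Start: joints at [-1.244, 0.521, -0.036, 1.599, 0.021, 1.021, -0.113], TCP at [0.242, 0.576, 0.242] pointing down, gripper open.
Joint ranges: [-2.91, 2.91], [-0.3, 2.13], [-1.5, 1.42], [0.17, 2.43], [-1.26, 4.41], [0.16, 1.93], [-2.52, 2.52]. Speed limits (rad/s): [1.89, 1.89, 2.39, 2.39, 3.01, 3.01, 3.01].

## Interface

Orientations are given as [roll, pitch, yaw] about the fixed x, y, z axes, in that order (R = Rz(yaw) Ry(pitch) Rx(roll)).
In Python, from workcell import monitor, cams, bot gives the robot as it stands.
- The arm moves only by the tool send_rows, never from a script. Its argument "series" is text: rows parted by semicolons, each of 7 numbers parted by spaces: the turn, a rotation vector about the tool's x, y, z in rad, then the shift along the tool's x, y, z in mm, then the opening, from 0 (shut) to 1 (fully open). In form: ax ay az tx ty tz claw; .... A call has 1 to 20 rows; each row is the pose to reach, as a shift and turn from the pose commanded when the call began, along the tool's axes at that moment; what a row does not reach only later rows make up. A row lasts 1/12 s, in which the tool goes at most 41.7 mm and 7.16 degrees, less where a joint would pass 70% of its speed; a pose out of reach is approached as far as the arm can. A call with a gripper value outside its range is refused whole. The fingers move at their own pace and stop on an object; "force" is the grip in N (left out, the last holds). Time passes only in rows, so rows that repeat a pose let the fingers close. It gives the time, the measured TCP pose, the force and the opening at its end, in the units of the state.
- monitor.observe(): the state, without advancing time (a new reading comes with each control period).
- cams.grab_frame(name): name is "scene" or "top" or "wrist"; returns the picture (400x640x3 uint8, red, green, blue); there is no depth.
- cams.get_calibration(name): a dict with "mtx" (3x3 intrinsics, pixels), "k1" (the pictures are not rectified: a ray, as slopes to the right and down, at radius r is drawn at 1 + k1 r^2 times it, then the intrinsics apply), "origin" and "attitude" of the camera in the world. Camera axes: x right, y down, z forward; pixel columns grow to the right and rows downward; lengths in m; the calibration is good to about 2 mm. A picture is of the moment at which its call begins: read the wrist's pose just before it. get_calibration takes no time and is no camera call; for the wrist camera it gives the pose at the moment of the call.
- bot.job_done(): hands the job in, once; it reports no verdict.
The state is a dict: "clock": time; "qpos": joint angles; "qd": joint speeds; "joint_efforts": joint torques, N m; "position": TCP position; "tool_rot": TCP orientation; "force": force on the tool from outside, world axes, zero at the start; "moment": the same for the moment, N m; "grip_width": finger opening in m.
Only numpy, scipy, OpenCV 4.12 (cv2) and the standard library are available. Lean on these libraries where they do the work, as an engineer would, in place of code of your own. Each camera call takes 0.05 s, during which the arm holds its last target.

## Task

Pick up the T-shaped backing bar by its orange stem, tip it so that one end goes down first through the rectangular cut-out in the grey panel of the assembly frame, and bring the other end through after it. Then hold the bar level under the panel, centred on the cut-out and in line with its long side so that both ends reach beneath the panel, touching neither the panel nor the frame, as for a fitter about to put in the screws. Finish while still holding it there, do not let go, and leave the switch, the blue-capped insert, the black junction box and the red carton where they are.

Things in the scene. Friction and masses are not known exactly. Their poses are not given: they have to be found in the camera images.
- bar: The T-shaped backing bar, 0.2 to 0.3 kg. Flat aluminium bar 200 mm long (its x axis), 24 mm wide (y), 8 mm thick (z), with an upright orange stem in the middle: 20 mm along x, 12 mm along y, rising from the bar's upper face to 118 mm above the bar's underside. The bar is the same both ways round. Origin: centre of the bar's underside. It starts standing on the bench with the stem up (z axis up). Centre of mass on the stem's axis, about 17 mm above the underside.
- bar_stem (a point): Grip point on the stem's axis, 90 mm above the bar's underside (28 mm below the stem's top); axes as bar. The stem is 12 mm thick across the bar (along y), so fingers closing along y take it from above.
- bar_mid (a point): Centre of the flat bar, 4 mm above its underside; axes as bar.
- bar_end_a (a point): Middle of the bar's end face at x = +100 mm, half-way through its thickness; axes as bar.
- bar_end_b (a point): Middle of the bar's end face at x = -100 mm, half-way through its thickness; axes as bar.
- frame: The assembly frame, fixed to the bench: a grey steel panel 260 mm (its x) by 160 mm (its y), 5 mm thick, its upper face 140 mm above the bench, on four slotted angle posts (22 mm legs) at its corners and a dark base plate 6 mm thick, same outline. The sides between the posts are open. Free height between base plate and panel: 129 mm. Origin: centre of the underside, on the bench; z up.
- opening (a point): Centre of the rectangular cut-out in the panel, at the panel's upper face (140 mm above the bench). The cut-out is 150 mm along x and 80 mm along y (axes as frame), through the 5 mm panel and in its middle. It is shorter than the bar even across its diagonal.
- switch: Bystander: white double switch, 80 x 80 mm, 33 mm high, loose on the bench. Origin at the centre of its underside.
- insert: Bystander: socket insert with a steel rim and a blue protective cap, 70 x 70 mm, 40 mm high, loose on the bench. Origin at the centre of its underside.
- box: Bystander: black junction box with a grey lid, 85 x 85 mm, 44 mm high, loose on the bench. Origin at the centre of its underside.
- carton: Bystander: closed red carton with a brown band, 120 x 80 mm, 45 mm high, loose on the bench. Origin at the centre of its underside.
Things that resemble listed ones, but are neither listed nor needed, are in the scene too. Of the things shaped like the bar, the aluminium one is meant.

How it is judged:
By the outcome, as a careful person would: the job done as asked, in the order asked, and still so for the second after the job is handed in, while the arm keeps its last pose, push and grip.
It also fails if it takes over 50 s, if anything falls off the work surface, if the arm or the gripper's body presses on something with over 40 N, if the wrist force passes 120 N, or if a joint passes its speed limit or range.

## Working session

There is one attempt and no reset: what is moved stays moved. The work goes in short steps, Python scripts to look and compute and a tool call to move; the robot and the scene stay as the last step left them, time stands still between calls to the robot, and variables do not carry over. Pictures are saved under pics/ and viewed, and the job is handed in when it is done.

Besides the shell and the picture viewer there is one more tool, called after "Emit:" as a command line: name --argument value ..., lists and objects as JSON in quotes. send_rows: Moves the arm, as the interface text tells. Its arguments: {"type":"object","properties":{"series":{"type":"string"},"force":{"type":"number"}},"required":["series"]}

```bash
ls; mkdir -p pics; python3 - <<'E'
from workcell import monitor,cams,bot
import cv2
s=monitor.observe()
for k,v in s.items(): print(k,v)
for n in ["scene","top","wrist"]:
    print(n,cams.get_calibration(n))
    cv2.imwrite(f"pics/a_{n}.png",cams.grab_frame(n)[:,:,::-1])
E
```

```text
pics
clock 0.0
qpos [-1.24416537  0.52203447 -0.03635837  1.59994208  0.02117582  1.02108342
 -0.11280523]
qd [-0.00014065  0.00045978  0.0016745  -0.00041261 -0.00162744 -0.00137821
 -0.00026697]
joint_efforts [-1.43450641e-03 -9.27080297e+01  1.97911531e+00 -3.69945395e+01
  1.77473371e-02  7.89739599e-03  2.96108090e-05]
position [0.24145631 0.57616015 0.24173622]
tool_rot [-1.57083534e+00  1.08318520e-03  1.17396317e+00]
force [-0.00832733 -0.04341093  0.07604504]
moment [ 0.02083181 -0.03944195  0.01720856]
grip_width 0.08525010161250966
scene {'mtx': array([[374.31999096,   0.        , 318.53601865],
       [  0.        , 374.31999096, 202.2579474 ],
       [  0.        ,   0.        ,   1.        ]]), 'k1': -0.06040168981193012, 'origin': array([ 1.58231823, -0.30105012,  0.91549802]), 'attitude': array([-2.21399501, -0.01769982,  1.38736802])}
top {'mtx': array([[420.23861907,   0.        , 318.4990081 ],
       [  0.        , 420.23861907, 199.64892137],
       [  0.        ,   0.        ,   1.        ]]), 'k1': -0.05162269092494834, 'origin': array([ 0.37376315, -0.09118661,  1.63891578]), 'attitude': array([-3.02111486,  0.01392127, -1.59883846])}
wrist {'mtx': array([[282.26183734,   0.        , 319.36106375],
       [  0.        , 282.26183734, 198.95451987],
       [  0.        ,   0.        ,   1.        ]]), 'k1': -0.027835762235412134, 'origin': array([0.17871374, 0.60336695, 0.37304592]), 'attitude': array([2.86993335e+00, 1.04063137e-03, 1.17394656e+00])}
```

View pics/a_scene.png

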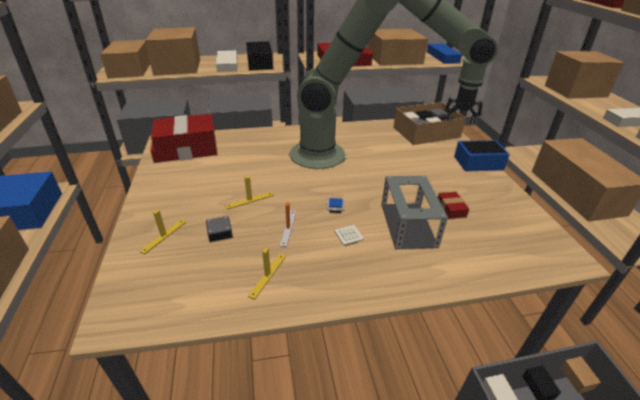

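View pics/a_top.png

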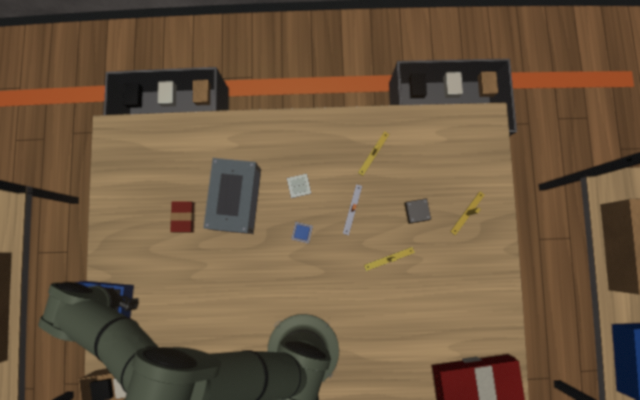

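View pics/a_wrist.png

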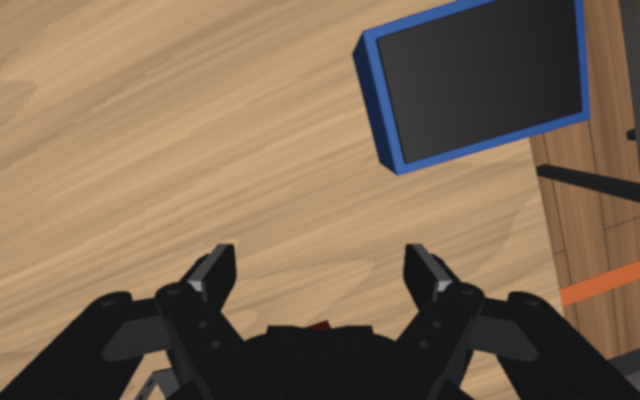

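```bash
cat > h.py <<'E'
import numpy as np,cv2
from scipy.spatial.transform import Rotation as Ro
from workcell import monitor,cams,bot
def R(rpy): return Ro.from_euler('xyz',rpy).as_matrix()
def ray(c,uv):
    uv=np.asarray(uv,float).reshape(-1,1,2)
    p=cv2.undistortPoints(uv,c['mtx'],np.array([c['k1'],0,0,0.])).reshape(-1,2)
    d=np.c_[p,np.ones(len(p))]@R(c['attitude']).T
    return c['origin'],d
def plane(c,uv,z):
    o,d=ray(c,uv); return o+d*((z-o[2])/d[:,2])[:,None]
def proj(c,P):
    P=np.asarray(P,float).reshape(-1,3); Rw=R(c['attitude']).T
    return cv2.projectPoints(P,cv2.Rodrigues(Rw)[0],-Rw@c['origin'],c['mtx'],np.array([c['k1'],0,0,0.]))[0].reshape(-1,2)
def crop(img,x0,y0,x1,y1,s,name):
    cv2.imwrite('pics/'+name,cv2.resize(img[y0:y1,x0:x1],None,fx=s,fy=s,interpolation=cv2.INTER_CUBIC))
def tri(cs,uvs):
    A=np.zeros((3,3));b=np.zeros(3)
    for c,u in zip(cs,uvs):
        o,d=ray(c,u); d=d[0]/np.linalg.norm(d[0]); M=np.eye(3)-np.outer(d,d); A+=M;b+=M@o
    return np.linalg.solve(A,b)
E
python3 - <<'E'
from h import *
t=cv2.imread('pics/a_top.png'); s=cv2.imread('pics/a_scene.png')
crop(t,160,120,500,290,2.3,'b_top.png'); crop(s,120,150,500,310,2.1,'b_scene.png')
c=cams.get_calibration('top')
for n,uv,z in [('barctr',(353,209),0.008),('bar e1',(359,186),.008),('bar e2',(347,234),.008),('open',(229.5,195),.14),('switch',(299,186),.033),('insert',(302,232),.04),('box',(418,211),.044),('carton',(181,217),.045)]:
    print(n,plane(c,uv,z)[0].round(3))
E
```

```text
barctr [ 0.531 -0.207  0.008]
bar e1 [ 0.621 -0.234  0.008]
bar e2 [ 0.435 -0.181  0.008]
open [0.582 0.246 0.14 ]
switch [ 0.624 -0.     0.033]
insert [ 0.446 -0.008  0.04 ]
box [ 0.513 -0.452  0.044]
carton [0.516 0.455 0.045]
```

View pics/b_top.png

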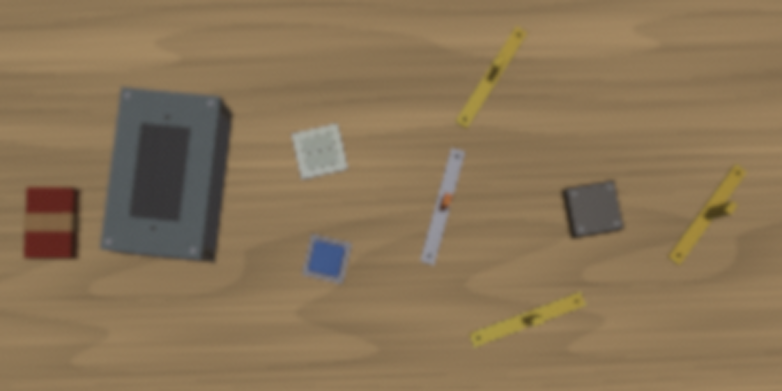

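View pics/b_scene.png

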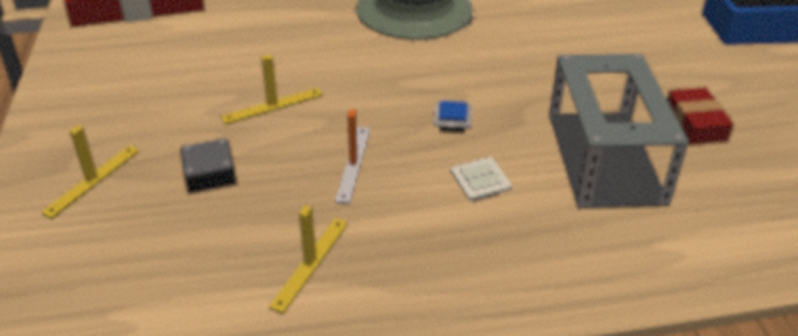

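Bar-shaped candidates in the top picture are aluminium with an orange stem at (353,209), and all-yellow at (374,153), (468,213) and (390,259). I choose the aluminium one. The crop shows its light bar and orange stem clearly. Next I'll measure the frame and bar coarsely and plan a wrist view.

```bash
cat >> h.py <<'E'
def row(P,Rt):
    "numbers of the row from the present pose to TCP pose P,Rt"
    s=monitor.observe(); R0=R(s['tool_rot']); p=s['position']
    rv=Ro.from_matrix(R0.T@Rt).as_rotvec(); t=R0.T@(np.asarray(P)-p)*1000
    return np.r_[rv.round(4),t.round(1)]
def Rdown(yaw): return R([-np.pi/2,0,yaw])
def wcam(P,Rt):
    "wrist camera pose for a TCP pose"
    s=monitor.observe(); c=cams.get_calibration('wrist'); R0=R(s['tool_rot'])
    o=R0.T@(c['origin']-s['position']); Rc=R0.T@R(c['attitude'])
    c=dict(c); c['origin']=np.asarray(P)+Rt@o; c['attitude']=Ro.from_matrix(Rt@Rc).as_euler('xyz'); return c
E
python3 - <<'E'
from h import *
c=cams.get_calibration('top')
t=cv2.imread('pics/a_top.png')
pc=np.array([(124,88),(218,97),(214,260),(101,248)])/2.3+[160,120]
oc=np.array([(142,124),(190,128),(180,221),(130,217)])/2.3+[160,120]
for q in (pc,oc):
    P=plane(c,q,.14); print(P.round(3).tolist(),P.mean(0).round(3)); print([np.linalg.norm(P[i]-P[i-1]).round(3) for i in range(4)])
    d=P[0]+P[1]-P[2]-P[3]; print('yaw',np.degrees(np.arctan2(d[1],d[0])))
for tgt,yaw in (((.58,.245),80),((.53,-.207),74)):
  for sgn in (0,180):
    Rt=Rdown(np.radians(yaw+sgn)); cc=wcam([0,0,.33],Rt); 
    P=plane(cc,[(320,170)],.1)[0]; g=np.array(tgt)-P[:2]; print(yaw+sgn,'tcp',g.round(3),np.hypot(*g))
print(row([.58,.245,.33],Rdown(np.radians(80))))
E
```

```text
[[0.72, 0.303, 0.14], [0.7, 0.153, 0.14], [0.443, 0.162, 0.14], [0.466, 0.339, 0.14]] [0.582 0.239 0.14 ]
[np.float64(0.256), np.float64(0.152), np.float64(0.258), np.float64(0.179)]
yaw -4.960495634444988
[[0.661, 0.274, 0.14], [0.652, 0.198, 0.14], [0.505, 0.214, 0.14], [0.513, 0.293, 0.14]] [0.583 0.245 0.14 ]
[np.float64(0.148), np.float64(0.077), np.float64(0.148), np.float64(0.079)]
yaw -6.889177794099929
80 tcp [0.586 0.242] 0.634400617207698
260 tcp [0.574 0.248] 0.6248829870772465
74 tcp [ 0.536 -0.21 ] 0.5757472930711026
254 tcp [ 0.524 -0.204] 0.5622329990078746
[-0.000e+00 -2.223e-01 -8.000e-04 -1.747e+02 -8.800e+01 -4.402e+02]
```

Emit:
send_rows --series "0 0 0 0 -60 -40 1; 0 -0.1 0 -60 -100 -120 1; 0 -0.275 0 -175 -120 -440 1; 0 -0.275 0 -175 -120 -440 1; 0 -0.275 0 -175 -120 -440 1; 0 -0.275 0 -175 -120 -440 1; 0 -0.275 0 -175 -120 -440 1; 0 -0.275 0 -175 -120 -440 1; 0 -0.275 0 -175 -120 -440 1; 0 -0.275 0 -175 -120 -440 1; 0 -0.275 0 -175 -120 -440 1; 0 -0.275 0 -175 -120 -440 1; 0 -0.275 0 -175 -120 -440 1; 0 -0.275 0 -175 -120 -440 1; 0 -0.275 0 -175 -120 -440 1; 0 -0.275 0 -175 -120 -440 1; 0 -0.275 0 -175 -120 -440 1; 0 -0.275 0 -175 -120 -440 1"

```text
clock: 1.65
position: [0.5791, 0.2459, 0.3623]
tool_rot: [-1.571, -0.0, 1.451]
force: [-0.3, -0.4, 0.2]
grip_width: 0.0857
```

```bash
python3 - <<'E'
from h import *
import json
s=monitor.observe(); print(s['clock'],s['position'],s['tool_rot'],s['qpos'],abs(s['qd']).max())
c=cams.get_calibration('wrist'); im=cams.grab_frame('wrist')[:,:,::-1].copy()
cv2.imwrite('pics/c_w.png',im); json.dump({k:np.asarray(v).tolist() for k,v in c.items()},open('c_w.json','w'))
E
```

```text
1.65 [0.579091   0.2459016  0.36228011] [-1.57055054e+00 -1.23080747e-04  1.45054669e+00] [-0.52510597  0.43597915  0.0444184   1.42952691 -0.01984628  1.27665104
  0.97146587] 0.00395051258867683
```

View pics/c_w.png

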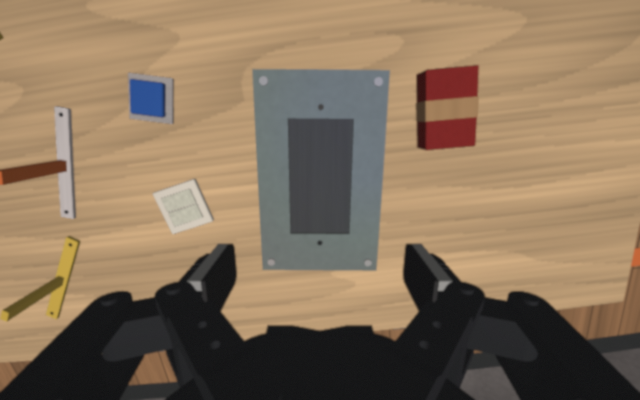

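The wrist view shows the panel with corners near (253,70), (390,70), (378,270) and (263,270). The cut-out spans (288,119) to (353,234).

```bash
python3 - <<'E'
from h import *
import json
c={k:np.array(v) for k,v in json.load(open('c_w.json')).items()}; c['k1']=float(c['k1'])
im=cv2.imread('pics/c_w.png')
crop(im,230,50,410,290,2.5,'c_crop.png')
hsv=cv2.cvtColor(im,cv2.COLOR_BGR2HSV); print(hsv[170,[245,270,280,300,320,340,360,372]].tolist())
for nm,lo,hi in (('panel',(70,20,85),(120,110,255)),('open',(80,0,40),(130,90,92))):
    m=cv2.inRange(hsv,lo,hi); 
    m[:, :240]=0; m[:,400:]=0; m[285:]=0; m[:60]=0
    m=cv2.morphologyEx(m,cv2.MORPH_OPEN,np.ones((3,3)))
    cs,_=cv2.findContours(m,cv2.RETR_EXTERNAL,cv2.CHAIN_APPROX_NONE); k=max(cs,key=cv2.contourArea); print(nm,cv2.contourArea(k),cv2.boundingRect(k))
    P=plane(c,k.reshape(-1,2)+0.0,.14)
    r=cv2.minAreaRect((P[:,:2]*1000).astype(np.float32)); print(r)
ap=plane(c,[(288,119),(353,119),(350,234),(290,234)],.14); print(ap.round(4).tolist(),ap.mean(0))
print(plane(c,[(321,107),(320,243)],.14))
E
```

```text
[[16, 95, 182], [83, 19, 120], [90, 19, 118], [113, 14, 74], [110, 20, 75], [108, 17, 74], [101, 32, 127], [102, 30, 126]]
panel 8573.0 (267, 71, 121, 145)
((544.1361083984375, 259.21173095703125), (140.9671173095703, 176.214599609375), 82.65814208984375)
open 6900.5 (288, 119, 65, 115)
((582.9462280273438, 246.64523315429688), (79.59248352050781, 147.86087036132812), 82.88679504394531)
[[0.5051, 0.2175, 0.14], [0.5145, 0.2955, 0.14], [0.6628, 0.2782, 0.14], [0.6531, 0.198, 0.14]] [0.58389538 0.24731221 0.14      ]
[[0.49616153 0.25876175 0.14      ]
 [0.67103066 0.23652463 0.14      ]]
```

View pics/c_crop.png

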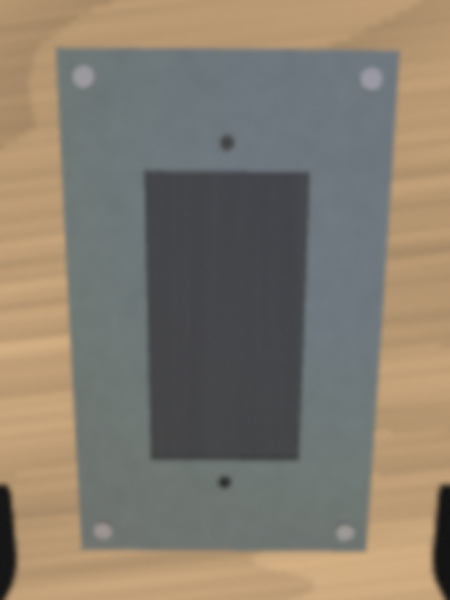

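Emit:
send_rows --series "0 0.16 0 -456 30 -7 1; 0 0.16 0 -456 30 -7 1; 0 0.16 0 -456 30 -7 1; 0 0.16 0 -456 30 -7 1; 0 0.16 0 -456 30 -7 1; 0 0.16 0 -456 30 -7 1; 0 0.16 0 -456 30 -7 1; 0 0.16 0 -456 30 -7 1; 0 0.16 0 -456 30 -7 1; 0 0.16 0 -456 30 -7 1; 0 0.16 0 -456 30 -7 1; 0 0.16 0 -456 30 -7 1; 0 0.16 0 -456 30 -7 1; 0 0.16 0 -456 30 -7 1; 0 0.16 0 -456 30 -7 1; 0 0.16 0 -456 30 -7 1; 0 0.16 0 -456 30 -7 1; 0 0.16 0 -456 30 -7 1"

```text
clock: 3.2
position: [0.5315, -0.2078, 0.3324]
tool_rot: [-1.571, -0.0, 1.29]
force: [0.2, 0.0, 0.6]
grip_width: 0.0853
```

```bash
python3 - <<'E'
from h import *
import json
s=monitor.observe(); print(s['clock'],s['position'],s['tool_rot'],s['qpos'],abs(s['qd']).max())
c=cams.get_calibration('wrist'); im=cams.grab_frame('wrist')[:,:,::-1].copy()
cv2.imwrite('pics/d_w.png',im); json.dump({k:np.asarray(v).tolist() for k,v in c.items()},open('d_w.json','w'))
E
```

```text
3.2 [ 0.53146775 -0.20779847  0.33236972] [-1.57087112e+00 -7.69910556e-05  1.29013249e+00] [ 0.0948185   0.35722039  0.23686499  1.64132727 -0.08995664  1.15365372
  1.64388943] 0.005451872558866689
```

View pics/d_w.png

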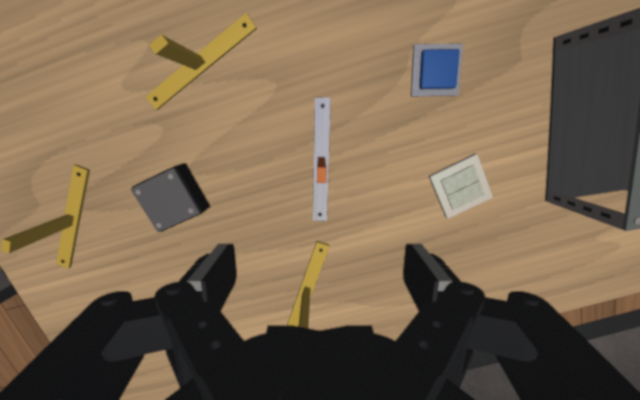

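The aluminium bar runs from (322,98) to (319,220), with the orange stem at (321,170).

```bash
python3 - <<'E'
from h import *
import json
c={k:np.array(v) for k,v in json.load(open('d_w.json')).items()}; c['k1']=float(c['k1'])
im=cv2.imread('pics/d_w.png'); crop(im,280,80,360,235,3.8,'d_crop.png')
hsv=cv2.cvtColor(im,cv2.COLOR_BGR2HSV)
m=cv2.inRange(hsv,(105,5,140),(150,80,255))|cv2.inRange(hsv,(0,130,60),(13,255,255)); m[:,:300]=0;m[:,345:]=0;m[:90]=0;m[230:]=0
k=max(cv2.findContours(m,cv2.RETR_EXTERNAL,cv2.CHAIN_APPROX_NONE)[0],key=cv2.contourArea); print(cv2.boundingRect(k))
P=plane(c,k.reshape(-1,2),.008); print(cv2.minAreaRect((P[:,:2]*1000).astype(np.float32)))
m=cv2.inRange(hsv,(3,150,190),(15,255,255)); m[:,:300]=0;m[:,345:]=0;m[:90]=0;m[230:]=0
k=max(cv2.findContours(m,cv2.RETR_EXTERNAL,cv2.CHAIN_APPROX_NONE)[0],key=cv2.contourArea); print(cv2.boundingRect(k))
P=plane(c,k.reshape(-1,2),.118); print(cv2.minAreaRect((P[:,:2]*1000).astype(np.float32)))
print('holes',plane(c,[(322,105),(320,214)],.008))
E
```

```text
(314, 98, 15, 75)
((490.020751953125, -192.02474975585938), (20.950498580932617, 114.78788757324219), 72.69139099121094)
(319, 170, 5, 11)
((529.4991455078125, -204.31625366210938), (4.987322807312012, 12.601602554321289), 73.9155044555664)
holes [[ 0.44503737 -0.17784058  0.008     ]
 [ 0.6138695  -0.22961342  0.008     ]]
```

View pics/d_crop.png

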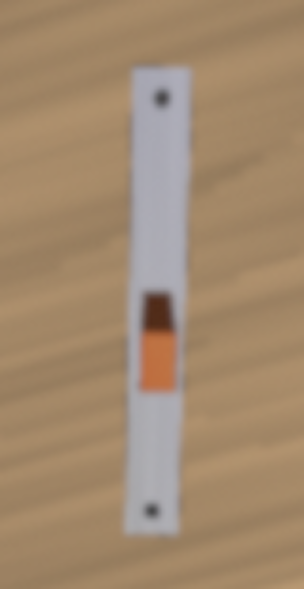

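```bash
python3 - <<'E'
from h import *
import json
c={k:np.array(v) for k,v in json.load(open('d_w.json')).items()}; c['k1']=float(c['k1'])
f=lambda q:np.array(q)/3.8+[280-.37,80-.37]
P=plane(c,f([(132,67),(191,67),(178,534),(124,534)]),.008); print(P.mean(0),np.linalg.norm(P-np.roll(P,1,0),axis=1)); d=P[2]+P[3]-P[0]-P[1]; print(np.degrees(np.arctan2(d[1],d[0])))
P=plane(c,f([(162,97),(152,511)]),.008); print(P.mean(0),np.linalg.norm(P[1]-P[0])); d=P[1]-P[0]; print(np.degrees(np.arctan2(d[1],d[0])))
P=plane(c,f([(143,331),(177,331),(175,390),(140,390)]),.118); print(P.mean(0),np.linalg.norm(P-np.roll(P,1,0),axis=1))
ct=cams.get_calibration('top')
B=P.mean(0)*[1,1,0]
# clearances: neighbours; row
yaw=np.radians(73.2); 
print(row([.5298,-.2045,.082],Rdown(yaw)))
E
```

```text
[ 0.52923292 -0.20413399  0.008     ] [0.19902884 0.02372404 0.19902287 0.02432684]
-17.29942307718681
[ 0.5296217  -0.20389338  0.008     ] 0.1765685099399855
-17.383460298437193
[ 0.52906849 -0.20367904  0.118     ] [0.01957477 0.01102743 0.01955566 0.01151994]
[2.000e-04 1.220e-02 0.000e+00 2.900e+00 2.504e+02 2.600e+00]
```

Emit:
send_rows --series "0 0.021 0 3 0 3 1; 0 0.021 0 3 40 3 1; 0 0.021 0 3 80 3 1; 0 0.021 0 3 120 3 1; 0 0.021 0 3 160 3 1; 0 0.021 0 3 200 3 1; 0 0.021 0 3 225 3 1; 0 0.021 0 3 240 3 1; 0 0.021 0 3 250 3 1; 0 0.021 0 3 250 3 1; 0 0.021 0 3 250 3 1"

```text
clock: 4.17
position: [0.5294, -0.2049, 0.0827]
tool_rot: [-1.571, 0.0, 1.268]
force: [0.4, -0.6, 1.0]
grip_width: 0.0854
```

```bash
python3 - <<'E'
from h import *
s=monitor.observe(); print(s['position'],s['tool_rot'],s['force'])
im=cams.grab_frame('wrist')[:,:,::-1].copy(); cv2.imwrite('pics/e_w.png',im)
E
```

```text
[ 0.52944773 -0.20485255  0.0827365 ] [-1.57099037e+00  8.63987834e-05  1.26803713e+00] [ 0.43258341 -0.55579395  0.96427613]
```

View pics/e_w.png

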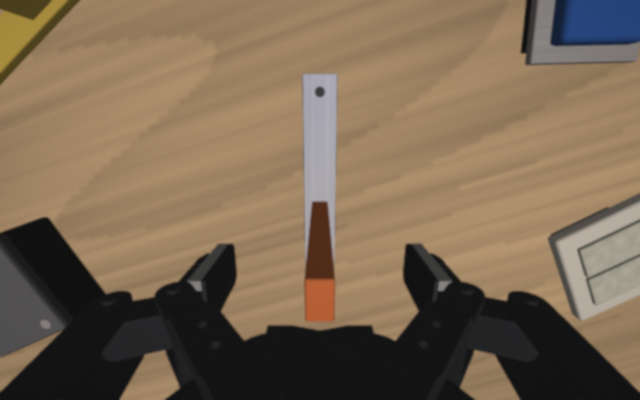

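Emit:
send_rows --series "0 0 0 0 0 0 0; 0 0 0 0 0 0 0; 0 0 0 0 0 0 0; 0 0 0 0 0 0 0; 0 0 0 0 0 0 0; 0 0 0 0 0 0 0; 0 0 0 0 0 0 0; 0 0 0 0 0 0 0; 0 0 0 0 0 0 0; 0 0 0 0 0 0 0; 0 0 0 0 0 0 0; 0 0 0 0 0 0 0" --force 90

```text
clock: 5.22
position: [0.5293, -0.2049, 0.0826]
tool_rot: [-1.571, -0.0, 1.268]
force: [-1.4, 0.5, 5.7]
grip_width: 0.0105
```

Emit:
send_rows --series "0 0 0 0 -10 0 0; 0 0 0 0 -40 0 0; 0 0 0 0 -80 0 0; 0 0 0 0 -120 0 0; 0 0 0 0 -160 0 0; 0 0 0 0 -200 0 0; 0 0 0 0 -235 0 0; 0 0 0 0 -250 0 0; 0 0 0 0 -250 0 0"

```text
clock: 5.97
position: [0.53, -0.2053, 0.3367]
tool_rot: [-1.577, -0.0, 1.268]
force: [-0.2, 0.1, -2.6]
grip_width: 0.0111
```

```bash
python3 - <<'E'
from h import *
s=monitor.observe(); print(s['position'],s['tool_rot'],s['force'],s['moment'],s['qpos'],s['grip_width'])
im=cams.grab_frame('wrist')[:,:,::-1].copy(); cv2.imwrite('pics/f_w.png',im)
im=cams.grab_frame('scene')[:,:,::-1].copy(); crop(im,180,80,440,280,3,'f_s.png')
E
```

```text
[ 0.53001455 -0.20528016  0.33670125] [-1.57666630e+00 -4.64612482e-04  1.26768992e+00] [-0.2495295   0.09930283 -2.62411305] [-0.00706698 -0.05439443 -0.03447098] [ 0.0823061   0.34710661  0.24744241  1.64575008 -0.09182422  1.15419334
  1.61997793] 0.011149914148243732
```

View pics/f_w.png

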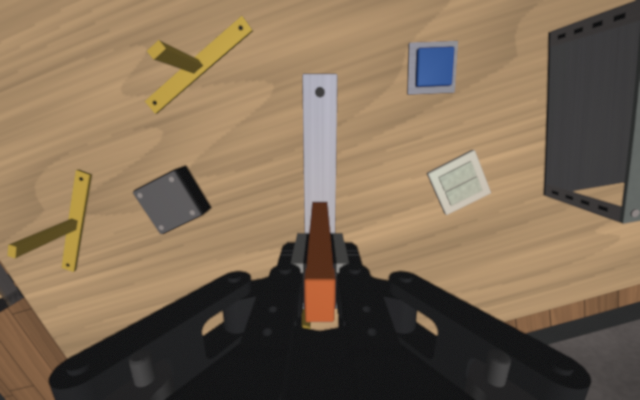

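View pics/f_s.png

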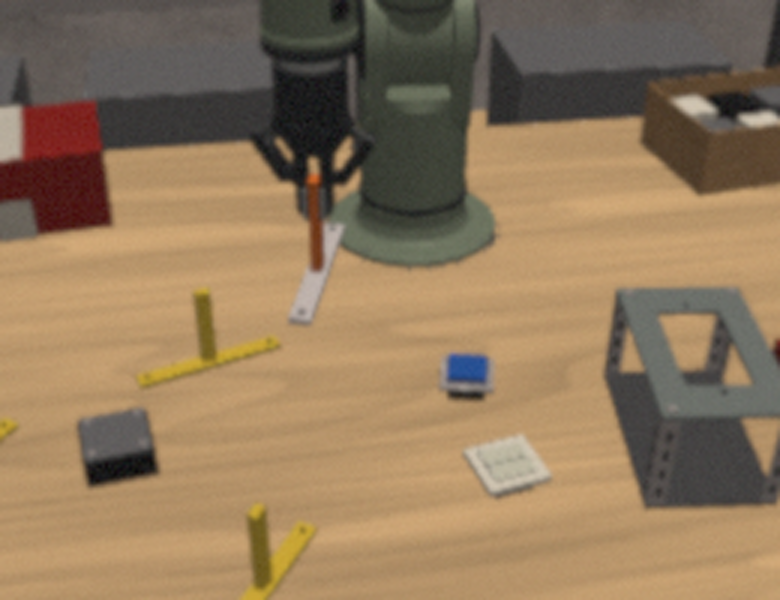

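```bash
cat > plan.py <<'E'
import numpy as np
def seg(a,b,n=60): return np.linspace(a,b,n)
def outline():
    H=82.6 # local: (w, up) with origin bar underside centre
    P=[]
    def rect(w0,w1,u0,u1): 
        c=[(w0,u0),(w1,u0),(w1,u1),(w0,u1),(w0,u0)]
        for i in range(4): P.append(seg(np.array(c[i],float),np.array(c[i+1],float)))
    rect(-100,100,0,8); rect(-10,10,8,118); rect(-12,12,70,140); rect(-43,43,143,200)
    return np.vstack(P)
O=outline()
rects=[(-130,-75,135,140),(75,130,135,140),(-130,130,0,6)]
def clear(cw,z,th):
    # th: +w end down ; rotate so (1,0)->(cos,-sin)
    c,s=np.cos(th),np.sin(th)
    X=cw+O[:,0]*c+O[:,1]*s; Z=z-O[:,0]*s+O[:,1]*c
    d=1e9
    for a,b,e,f in rects:
        dx=np.maximum(np.maximum(a-X,X-b),0); dz=np.maximum(np.maximum(e-Z,Z-f),0); d=min(d,np.hypot(dx,dz).min())
    return d
if __name__=='__main__':
  for deg in (20,25,30):
    th=np.radians(deg); print('th',deg)
    for z in range(200,50,-10):
        ws=np.arange(-110,80,2.); cl=[clear(w,z,th) for w in ws]; i=int(np.argmax(cl)); ok=ws[np.array(cl)>8]; print(z,ws[i],round(cl[i],1),(ok.min(),ok.max()) if len(ok) else None)
E
python3 plan.py
```

```text
th 20
200 -72.0 57.4 (np.float64(-110.0), np.float64(78.0))
190 -66.0 49.6 (np.float64(-110.0), np.float64(78.0))
180 -62.0 42.0 (np.float64(-110.0), np.float64(78.0))
170 -56.0 34.5 (np.float64(-110.0), np.float64(78.0))
160 -50.0 27.4 (np.float64(-106.0), np.float64(-30.0))
150 -40.0 21.4 (np.float64(-78.0), np.float64(-14.0))
140 -18.0 19.1 (np.float64(-50.0), np.float64(14.0))
130 8.0 19.1 (np.float64(-24.0), np.float64(40.0))
120 34.0 20.2 (np.float64(4.0), np.float64(48.0))
110 36.0 16.4 (np.float64(26.0), np.float64(44.0))
100 34.0 14.9 (np.float64(28.0), np.float64(40.0))
90 30.0 14.1 (np.float64(-72.0), np.float64(36.0))
80 -62.0 20.4 (np.float64(-74.0), np.float64(30.0))
70 -58.0 28.2 (np.float64(-78.0), np.float64(28.0))
60 -68.0 19.8 (np.float64(-80.0), np.float64(24.0))
th 25
200 -70.0 56.5 (np.float64(-110.0), np.float64(78.0))
190 -66.0 49.1 (np.float64(-110.0), np.float64(78.0))
180 -62.0 41.7 (np.float64(-110.0), np.float64(78.0))
170 -56.0 35.2 (np.float64(-110.0), np.float64(-28.0))
160 -48.0 29.5 (np.float64(-98.0), np.float64(-18.0))
150 -36.0 25.6 (np.float64(-7
[... 545 characters left out ...]
)
190 -64.0 48.8 (np.float64(-110.0), np.float64(78.0))
180 -58.0 42.4 (np.float64(-110.0), np.float64(78.0))
170 -52.0 37.3 (np.float64(-110.0), np.float64(-18.0))
160 -44.0 32.9 (np.float64(-92.0), np.float64(-2.0))
150 -30.0 31.2 (np.float64(-76.0), np.float64(16.0))
140 -12.0 31.2 (np.float64(-58.0), np.float64(34.0))
130 6.0 30.9 (np.float64(-40.0), np.float64(48.0))
120 18.0 29.2 (np.float64(-24.0), np.float64(42.0))
110 20.0 21.5 (np.float64(-6.0), np.float64(36.0))
100 22.0 14.4 (np.float64(12.0), np.float64(30.0))
90 22.0 8.9 (np.float64(20.0), np.float64(22.0))
80 -78.0 13.6 (np.float64(-84.0), np.float64(-68.0))
70 -84.0 14.0 (np.float64(-90.0), np.float64(10.0))
60 -98.0 4.0 None
```

```bash
python3 - <<'E'
from plan import *
for deg in (20,15,12,10,5,0):
    th=np.radians(deg)
    for z in (120,115,110,105,100,95,90):
        ws=np.arange(0,70,2.); cl=[clear(w,z,th) for w in ws]; i=int(np.argmax(cl)); print(deg,z,ws[i],round(cl[i],1),end=' | ')
    print()
wp=[(-62,185,25),(-48,160,25),(-36,150,25),(-14,140,25),(6,130,25),(26,120,25),(34,112,20),(38,104,15),(38,98,10),(34,98,5),(20,98,0),(0,98,0),(0,108,0)]
for a,b in zip(wp,wp[1:]):
    m=min(clear(*(np.array(a)*(1-t)+np.array(b)*t)[:2],np.radians(a[2]*(1-t)+b[2]*t)) for t in np.linspace(0,1,9)); print(a,b,round(m,1))
E
```

```text
20 120 34.0 20.2 | 20 115 36.0 18.1 | 20 110 36.0 16.4 | 20 105 34.0 15.0 | 20 100 34.0 14.9 | 20 95 32.0 14.2 | 20 90 30.0 14.1 | 
15 120 38.0 16.1 | 15 115 40.0 17.4 | 15 110 38.0 16.4 | 15 105 38.0 16.7 | 15 100 36.0 16.3 | 15 95 36.0 16.0 | 15 90 32.0 16.9 | 
12 120 38.0 14.4 | 12 115 40.0 17.2 | 12 110 40.0 17.7 | 12 105 40.0 17.0 | 12 100 38.0 17.9 | 12 95 36.0 18.7 | 12 90 34.0 19.7 | 
10 120 38.0 13.3 | 10 115 42.0 17.4 | 10 110 40.0 17.6 | 10 105 40.0 18.4 | 10 100 38.0 18.7 | 10 95 36.0 20.3 | 10 90 32.0 22.1 | 
5 120 36.0 10.4 | 5 115 40.0 15.0 | 5 110 42.0 19.8 | 5 105 40.0 20.9 | 5 100 38.0 23.1 | 5 95 34.0 25.4 | 5 90 30.0 29.0 | 
0 120 0.0 7.0 | 0 115 0.0 12.0 | 0 110 0.0 17.0 | 0 105 0.0 22.0 | 0 100 0.0 27.0 | 0 95 0.0 32.0 | 0 90 0.0 37.0 | 
(-62, 185, 25) (-48, 160, 25) 29.5
(-48, 160, 25) (-36, 150, 25) 25.6
(-36, 150, 25) (-14, 140, 25) 25.1
(-14, 140, 25) (6, 130, 25) 25.1
(6, 130, 25) (26, 120, 25) 24.6
(26, 120, 25) (34, 112, 20) 16.3
(34, 112, 20) (38, 104, 15) 15.5
(38, 104, 15) (38, 98, 10) 16.4
(38, 98, 10) (34, 98, 5) 19.2
(34, 98, 5) (20, 98, 0) 22.7
(20, 98, 0) (0, 98, 0) 29.0
(0, 98, 0) (0, 108, 0) 19.0
```

```bash
cat >> h.py <<'E'
C=np.array([.5835,.247]); FY=np.radians(82.9)
def tcp(w,z,deg,C=C,L=82.6):
    "bar underside centre at (w,z) mm, tilt deg -> TCP pose"
    th=np.radians(deg); W=np.array([-np.sin(FY),np.cos(FY)])
    ww=w+L*np.sin(th); zz=z+L*np.cos(th)
    return np.r_[C+W*ww/1000,zz/1000], Rdown(FY)@Ro.from_rotvec([-th,0,0]).as_matrix()
E
python3 - <<'E'
from h import *
s=monitor.observe(); print(s['position'],s['tool_rot'])
print(row(*tcp(-27,255,0)))
E
```

```text
[ 0.52890059 -0.20467803  0.33245338] [-1.57109003e+00 -1.62890284e-04  1.26793425e+00]
[ 3.000e-04 -1.789e-01  1.000e-04  4.522e+02 -5.100e+00  5.600e+01]
```

Emit:
send_rows --series "0 -0.004 0 10 0 1 0; 0 -0.012 0 30 0 4 0; 0 -0.022 0 55 0 7 0; 0 -0.033 0 82 -1 10 0; 0 -0.044 0 110 -1 14 0; 0 -0.055 0 138 -2 17 0; 0 -0.066 0 166 -2 21 0; 0 -0.077 0 194 -2 24 0; 0 -0.088 0 222 -3 27 0; 0 -0.099 0 250 -3 31 0; 0 -0.11 0 278 -3 34 0; 0 -0.121 0 306 -4 38 0; 0 -0.132 0 334 -4 41 0; 0 -0.143 0 362 -4 45 0; 0 -0.155 0 390 -5 48 0; 0 -0.165 0 415 -5 51 0; 0 -0.173 0 435 -5 54 0; 0 -0.177 0 447 -5 55 0; 0 -0.179 0 452 -5 56 0; 0 -0.179 0 452 -5 56 0"

```text
clock: 7.73
position: [0.6101, 0.2441, 0.3362]
tool_rot: [-1.569, 0.001, 1.448]
force: [0.7, -0.5, -2.3]
grip_width: 0.0111
```

```bash
python3 - <<'E'
from h import *
s=monitor.observe(); print(s['clock'],s['position'],s['tool_rot'],s['qpos'])
print(row(*tcp(-62,220,25)))
im=cams.grab_frame('wrist')[:,:,::-1].copy(); cv2.imwrite('pics/g_w.png',im)
E
```

```text
7.7333 [0.6100993  0.24410261 0.3361933 ] [-1.56934568e+00  8.49397965e-04  1.44810523e+00] [-0.51465123  0.50387994  0.06973364  1.38824826 -0.03551255  1.2523604
  1.00572243]
[-4.378e-01  1.400e-03 -6.000e-04 -4.000e-01  4.130e+01 -4.000e-01]
```

View pics/g_w.png

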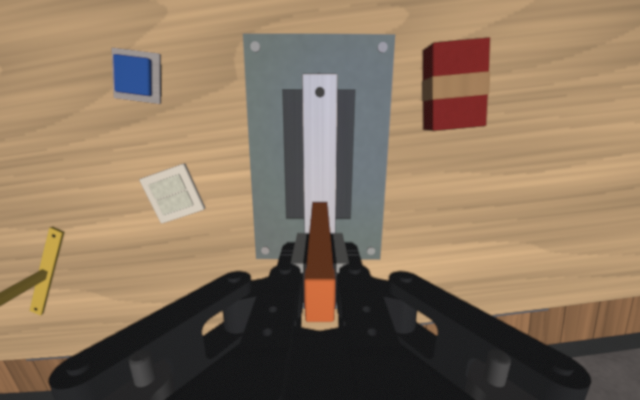

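The bar lies lined up above the cut-out, with its hole at (320,92). The cut-out's dark strips are equal at left and right. Next I tilt it in the air.

Emit:
send_rows --series "-0.03 0 0 0 0 0 0; -0.09 0 0 0 0 0 0; -0.15 0 0 0 5 0 0; -0.21 0 0 0 10 0 0; -0.27 0 0 0 16 0 0; -0.33 0 0 0 24 0 0; -0.38 0 0 0 32 0 0; -0.42 0 0 0 38 0 0; -0.438 0 0 0 41 0 0; -0.438 0 0 0 41 0 0; -0.438 0 0 0 41 0 0"

```text
clock: 8.7
position: [0.6105, 0.2422, 0.2965]
tool_rot: [-2.008, 0.0, 1.446]
force: [0.7, -0.2, -0.9]
grip_width: 0.0109
```

```bash
python3 - <<'E'
from h import *
s=monitor.observe(); print(s['clock'],s['position'],s['tool_rot'],s['qpos'],s['force'])
print(tcp(-62,220,25)[0], Ro.from_matrix(tcp(-62,220,25)[1]).as_euler('xyz'))
c=cams.get_calibration('wrist')
im=cams.grab_frame('wrist')[:,:,::-1].copy(); cv2.imwrite('pics/i_w.png',im)
print(proj(c,tcp(-62,220,25)[0]))
im=cams.grab_frame('scene')[:,:,::-1].copy(); crop(im,330,80,530,260,3.3,'i_s.png')
wp=[(-62,185,25),(-48,160,25),(-36,150,25),(-14,140,25),(6,130,25),(26,120,25)]
for w in wp: print(w,row(*tcp(*w)))
E
```

```text
8.7 [0.61045489 0.24220313 0.29652375] [-2.00812443e+00  4.01026224e-04  1.44577179e+00] [-0.76109978  0.36984547  0.20462543  1.79822793  0.33520493  0.66976276
  0.63208643] [ 0.74364311 -0.19390558 -0.93902454]
[0.61038399 0.24365142 0.29486102] [-2.00712864  0.          1.44687795]
[[320.69793778 255.64243998]]
(-62, 185, 25) [ 1.60e-03 -1.30e-03 -3.00e-04  1.10e+00  3.32e+01  1.64e+01]
(-48, 160, 25) [ 1.60e-03 -1.30e-03 -3.00e-04  1.10e+00  4.99e+01  3.97e+01]
(-36, 150, 25) [ 1.60e-03 -1.30e-03 -3.00e-04  1.00e+00  5.39e+01  5.48e+01]
(-14, 140, 25) [ 1.60e-03 -1.30e-03 -3.00e-04  1.00e+00  5.36e+01  7.89e+01]
(6, 130, 25) [ 1.600e-03 -1.300e-03 -3.000e-04  1.000e+00  5.420e+01  1.013e+02]
(26, 120, 25) [ 1.600e-03 -1.300e-03 -3.000e-04  1.000e+00  5.470e+01  1.236e+02]
```

View pics/i_w.png

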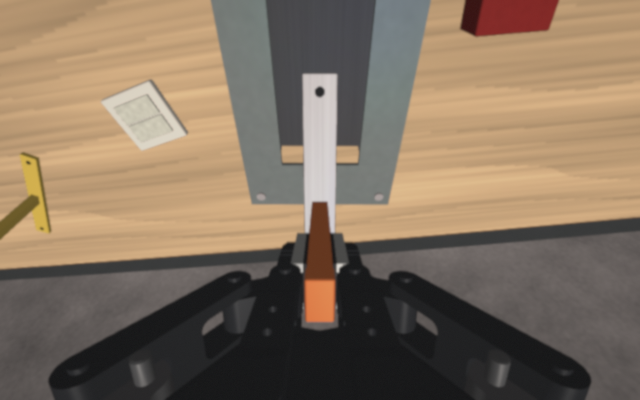

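View pics/i_s.png

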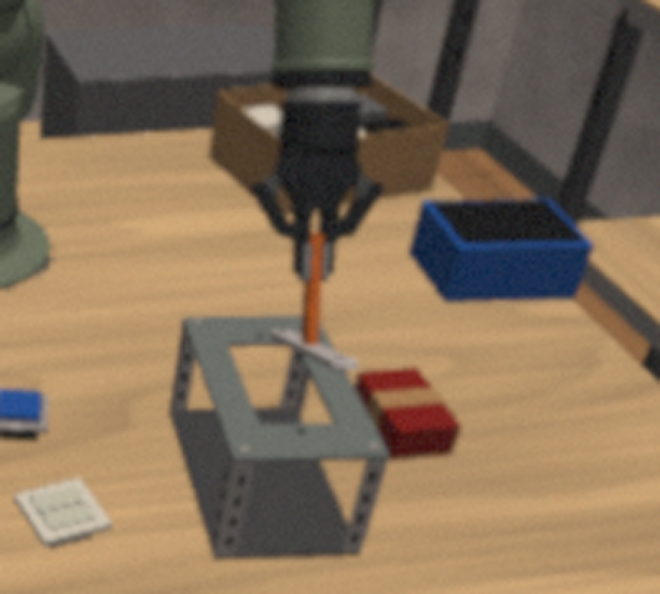

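Tilted 25°, the hole is still at (320,92), so there was no slip, and the base-side end points down. I insert to the half-way waypoint.

Emit:
send_rows --series "0 0 0 1 7 3 0; 0 0 0 1 15 7 0; 0 0 0 1 24 11 0; 0 0 0 1 33 16 0; 0 0 0 1 39 24 0; 0 0 0 1 45 32 0; 0 0 0 1 50 40 0; 0 0 0 1 52 47 0; 0 0 0 1 54 55 0; 0 0 0 1 54 63 0; 0 0 0 1 54 71 0; 0 0 0 1 54 79 0; 0 0 0 1 54 86 0; 0 0 0 1 54 94 0; 0 0 0 1 54 101 0; 0 0 0 1 54 101 0; 0 0 0 1 54 101 0"

```text
clock: 10.22
position: [0.5424, 0.2531, 0.2046]
tool_rot: [-2.009, 0.0, 1.448]
force: [0.5, 0.6, -1.4]
grip_width: 0.0106
```

```bash
python3 - <<'E'
from h import *
s=monitor.observe(); print(s['clock'],s['position'],s['tool_rot'],s['qpos'],s['force'])
im=cams.grab_frame('wrist')[:,:,::-1].copy(); cv2.imwrite('pics/j_w.png',im)
im=cams.grab_frame('scene')[:,:,::-1].copy(); crop(im,330,80,530,260,3.3,'j_s.png')
wp=[(6,130,25),(26,120,25),(34,112,20),(38,104,15),(38,98,10),(34,98,5),(20,98,0),(0,98,0),(0,108,0)]
for w in wp: print(w,row(*tcp(*w)))
E
```

```text
10.2167 [0.54243812 0.25308214 0.20456244] [-2.00882726e+00  9.93907188e-05  1.44763570e+00] [-0.93548813  0.42138426  0.30061373  2.02763449  0.45695026  0.43860607
  0.37971028] [ 0.45372173  0.57709192 -1.38209212]
(6, 130, 25) [ 2.1e-03 -1.0e-04  2.0e-04 -8.0e-01 -1.0e-01 -0.0e+00]
(26, 120, 25) [ 2.10e-03 -1.00e-04  2.00e-04 -8.00e-01  5.00e-01  2.23e+01]
(34, 112, 20) [ 8.93e-02 -1.00e-04  2.00e-04 -8.00e-01  4.70e+00  2.58e+01]
(38, 104, 15) [ 1.766e-01 -1.000e-04  2.000e-04 -8.000e-01  1.120e+01  2.560e+01]
(38, 98, 10) [ 2.639e-01 -1.000e-04  2.000e-04 -8.000e-01  1.820e+01  2.120e+01]
(34, 98, 5) [ 3.511e-01 -1.000e-04  2.000e-04 -8.000e-01  2.210e+01  1.070e+01]
(20, 98, 0) [ 4.384e-01 -1.000e-04  2.000e-04 -8.000e-01  3.080e+01 -8.700e+00]
(0, 98, 0) [ 4.384e-01 -1.000e-04  2.000e-04 -8.000e-01  3.930e+01 -2.680e+01]
(0, 108, 0) [ 4.384e-01 -1.000e-04  2.000e-04 -8.000e-01  3.020e+01 -3.100e+01]
```

View pics/j_w.png

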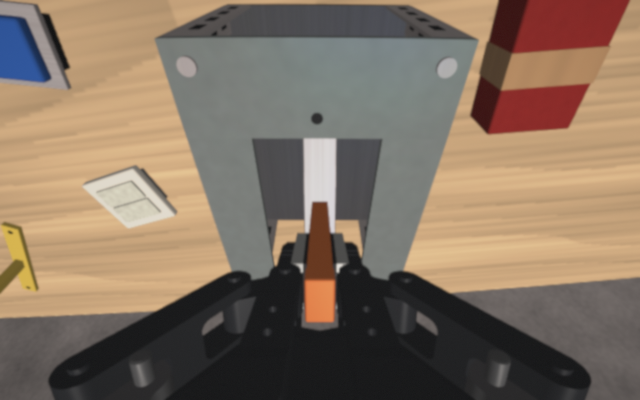

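View pics/j_s.png

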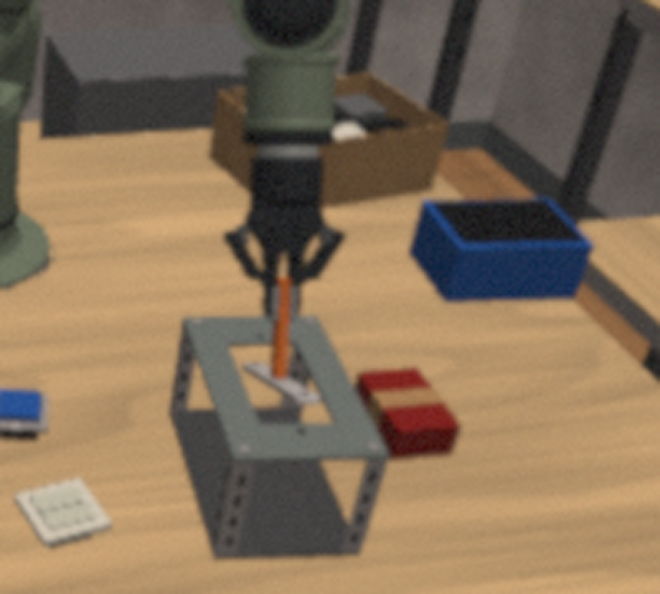

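The first end has gone under the panel, and the bar passes centrally through the cut-out (columns 303-337, cut-out 253-382). Next I bring the other end through.

Emit:
send_rows --series "0 0 0 -1 0 8 0; 0 0 0 -1 0 15 0; 0 0 0 -1 0 22 0; 0.03 0 0 -1 2 24 0; 0.06 0 0 -1 3 25 0; 0.09 0 0 -1 5 26 0; 0.12 0 0 -1 7 26 0; 0.15 0 0 -1 9 26 0; 0.18 0 0 -1 11 26 0; 0.22 0 0 -1 15 24 0; 0.265 0 0 -1 18 21 0; 0.265 0 0 -1 18 21 0; 0.265 0 0 -1 18 21 0"

```text
clock: 11.4
position: [0.5313, 0.2527, 0.1789]
tool_rot: [-1.744, 0.001, 1.446]
force: [0.4, 0.7, -2.2]
grip_width: 0.0113
```

```bash
python3 - <<'E'
from h import *
s=monitor.observe(); print(s['clock'],s['position'],s['tool_rot'],s['qpos'],s['force'])
print(tcp(38,98,10)[0])
im=cams.grab_frame('wrist')[:,:,::-1].copy(); cv2.imwrite('pics/k_w.png',im)
im=cams.grab_frame('scene')[:,:,::-1].copy(); crop(im,330,80,530,260,3.3,'k_s.png')
wp=[(38,98,10),(34,98,5),(20,98,0),(0,98,0),(0,108,0)]
for w in wp: print(w,row(*tcp(*w)))
E
```

```text
11.4 [0.53125377 0.25267249 0.17886868] [-1.74449850e+00  6.00091196e-04  1.44556806e+00] [-0.63837382  0.4799394   0.04133606  1.88517785  0.15942775  0.65325906
  0.72196212] [ 0.36415264  0.67380603 -2.21774584]
[0.53155803 0.25346971 0.17934512]
(38, 98, 10) [-8.e-04  5.e-04 -6.e-04  3.e-01 -1.e-01 -1.e+00]
(34, 98, 5) [ 8.65e-02  4.00e-04 -6.00e-04  3.00e-01  9.00e-01 -1.22e+01]
(20, 98, 0) [ 1.737e-01  4.000e-04 -6.000e-04  3.000e-01  4.200e+00 -3.310e+01]
(0, 98, 0) [ 1.737e-01  4.000e-04 -6.000e-04  3.000e-01  7.700e+00 -5.280e+01]
(0, 108, 0) [ 1.737e-01  4.000e-04 -6.000e-04  3.000e-01 -2.100e+00 -5.450e+01]
```

View pics/k_w.png

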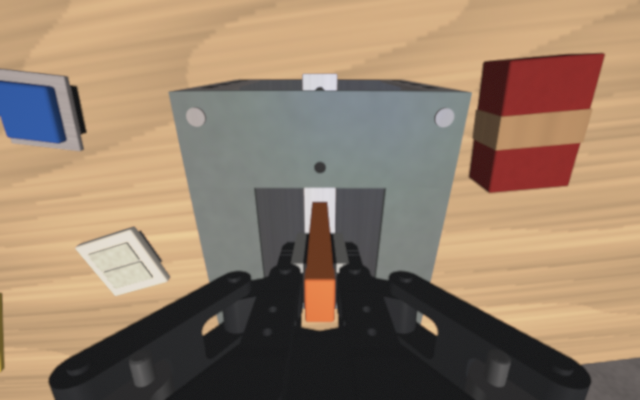

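View pics/k_s.png

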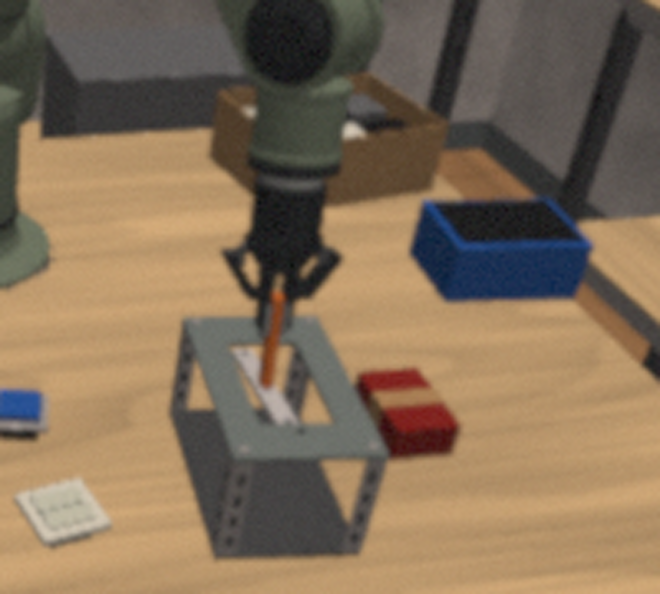

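The base-side end peeks out beyond the panel at (320,82), underneath it. The other end is inside the cut-out. Now I level and centre.

Emit:
send_rows --series "0.03 0 0 0 0 -3 0; 0.06 0 0 0 0 -7 0; 0.0865 0 0 0 1 -12 0; 0.115 0 0 0 2 -19 0; 0.145 0 0 0 3 -26 0; 0.174 0 0 0 4 -33 0; 0.174 0 0 0 5 -40 0; 0.174 0 0 0 7 -47 0; 0.174 0 0 0 8 -53 0; 0.174 0 0 0 5 -54 0; 0.174 0 0 0 1 -54 0; 0.174 0 0 0 -2 -54 0; 0.174 0 0 0 -2 -54 0; 0.174 0 0 0 -2 -54 0; 0.174 0 0 0 -2 -54 0"

```text
clock: 12.75
position: [0.5835, 0.2468, 0.1907]
tool_rot: [-1.57, -0.0, 1.447]
force: [-0.4, -0.4, -2.5]
grip_width: 0.011
```

```bash
python3 - <<'E'
from h import *
s=monitor.observe(); print(s['clock'],s['position'],s['tool_rot'],s['qpos'],s['force'])
print(tcp(0,108,0)[0],FY)
c=cams.get_calibration('wrist')
im=cams.grab_frame('wrist')[:,:,::-1].copy(); cv2.imwrite('pics/l_w.png',im)
im=cams.grab_frame('scene')[:,:,::-1].copy(); crop(im,380,140,480,260,5,'l_s.png'); cv2.imwrite('pics/l_scene.png',im)
im=cams.grab_frame('top')[:,:,::-1].copy(); crop(im,160,120,420,290,3,'l_t.png')
print(row(*tcp(0,108,0)))
E
```

```text
12.75 [0.58345922 0.24679077 0.19072733] [-1.56994627e+00 -5.30621945e-05  1.44718896e+00] [-0.46891501  0.58982177 -0.036751    1.62415226  0.02484789  0.92873838
  0.93283288] [-0.41854071 -0.35030323 -2.52645076]
[0.5835 0.247  0.1906] 1.4468779499032993
[-1.1e-03  1.0e-04 -2.0e-04  3.0e-01 -1.0e-01  1.0e-01]
```

View pics/l_w.png

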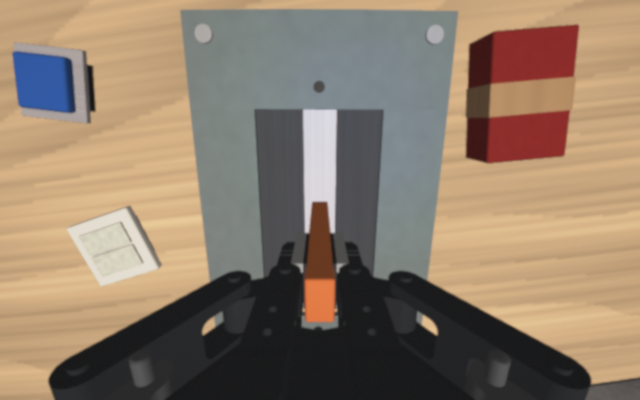

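View pics/l_s.png

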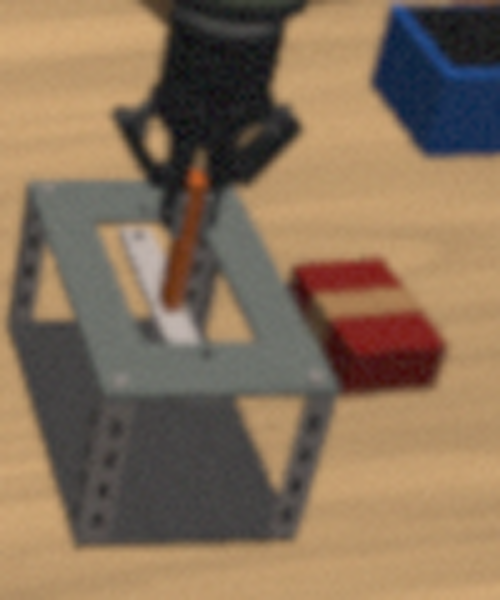

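View pics/l_t.png

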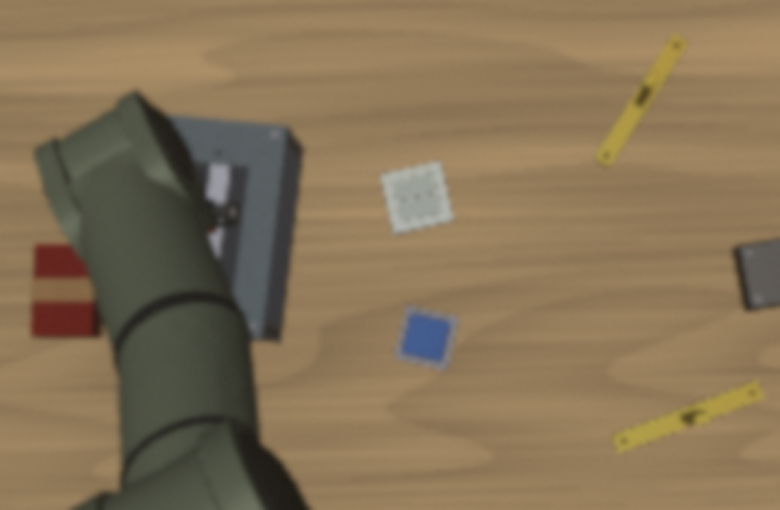

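```bash
python3 - <<'E'
from h import *
c=cams.get_calibration('scene'); W=np.array([-np.sin(FY),np.cos(FY)])
f=lambda p:(p-[380,140])*5
mk=lambda w,z:np.r_[C+W*w/1000,z/1000]
for n,p in (('stemtop',mk(0,226)),('stembase',mk(0,116)),('hole near base',mk(88,116)),('open edge -w',mk(-75,140)),('open edge +w',mk(75,140))): print(n,f(proj(c,p)).round(0))
im=cv2.imread('pics/l_scene.png'); hsv=cv2.cvtColor(im,cv2.COLOR_BGR2HSV)
m=cv2.inRange(hsv,(3,120,90),(14,255,255)); m[:170]=0;m[205:]=0;m[:,:405]=0;m[:,425:]=0
y,x=np.nonzero(m); print(len(x)); 
if len(x):
  print('orange px top',f(np.array([x[y==y.min()].mean(),y.min()])),'bottom',f(np.array([x[y==y.max()].mean(),y.max()])))
s=monitor.observe(); print(s['clock'],abs(s['qd']).max(),s['force'],s['moment'])
E
```

```text
stemtop [[193. 177.]]
stembase [[166. 305.]]
hole near base [[136. 236.]]
open edge -w [[200. 343.]]
open edge +w [[145. 220.]]
102
orange px top [192.5 165. ] bottom [170. 300.]
12.9 0.0020761715451036245 [ 0.3385627   0.57819339 -0.59737393] [ 0.00758869 -0.02039876  0.00604181]
```

The predicted stem and hole points in the scene crop agree with the picture to about 1 px: hole at (136,236) against (138,236) seen, stem base at (166,305) against (170,305). The bar is level, centred and still, so I hand in.

```bash
python3 -c "
from workcell import bot
print(bot.job_done())"
```

```text
the job is handed in; nothing more can be done
None
```

The aluminium bar is held level under the panel, gripped by its orange stem. I tipped it 25°, put the base-side end down through the cut-out first, then brought the other end through and levelled and centred it. I handed the job in at about 12.9 s with the grip still closed.

**Last checks:**
- **Position:** the TCP is within 0.3 mm and 0.1° of the planned pose. By calculation from that pose, the bar's top face is about 19 mm below the panel and each end reaches about 25 mm under it.
- **Grip:** the stem top, stem base and screw hole appear where predicted in the scene picture, within about 1–2 px. That fits a level bar and no slip in the grip.
- **Contact:** the force readings after each insertion step were only about the bar's own weight, so there was no sign of touching the panel or frame. The planned path kept at least 15 mm of clearance.
- **Other objects:** the switch, insert and carton look unmoved. In the last top picture the box is cut off at the edge of my crop, but it was never approached.

No check failed or disagreed.

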